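# Dispense one brass disc and nudge it onto the cork pad

### The job

Press the dispenser's plunger all the way down once and let it come back up, so that a single brass disc slides out of the magazine into the lane in front. Then push that disc sideways along the lane with the fingertips until it lies wholly on the cork pad, in whichever end of the lane has the pad. Do not pick anything up, eject no second disc, and leave the spool, the wax block and the awl alone.

Things in the scene. Friction and masses are not known exactly. Their poses are not given: they have to be found in the camera images.
- dispenser: Disc dispenser screwed to the bench. Grey base plate 172 (x) x 250 (y) x 10 mm, its top (deck) at z 0.010. Origin on the bench under the magazine axis; x points from lane to plunger, y left along the lane, z up; turned up to 0.4 rad. Aluminium magazine tower 47 x 47 mm round the origin, top at z 56 mm, gate in its -x face. Pusher housing x 23 to 97, y -28 to 28, top at z 40 mm.
- lane_mid (a point): Middle of the lane, on the deck, at dispenser (-0.047, 0, 0.010). The lane is a flat strip of deck in front of the tower, along dispenser y, between low rails (4 mm above the deck) at dispenser x -70 and -24 mm; closed by end stops (10 mm above the deck) at y -114 and +114 mm.
- plunger (a joint): Travel in m: 0 up, 0.024 fully down (rigid stop). Return spring 6 N at the top, 9 N at the bottom, plus up to about 6 N to shove the disc and 1 N of drag: push on to the stop. It drives a pusher 2 mm per mm, which shoves the lowest disc out of the gate into the lane; as it rises the stack drops by one. Each full press ejects one disc. Press at 50 mm/s or less and the disc does not skid on.
- plunger_top (a point): Centre of the top of the plunger's black round cap (36 mm across, on a steel stem), at dispenser x = +0.062, y = 0; at z = 0.080 when up, 0.056 when fully down.
- disc_1: The lowest disc of the stack, the one that comes out: flat round brass disc, 36 mm across, 10 mm thick, 35 g nominal, lying flat on the deck. Origin at the centre of its underside. Starts on the magazine axis; after one full press its centre is near dispenser x = -0.044, y = 0.
- disc_2: Second disc from below, like disc_1; origin at the centre of its underside. Stays in the magazine.
- disc_3: Third disc from below, like disc_1. Stays in the magazine.
- disc_4: Top disc, like disc_1. Stays in the magazine.
- cork_pad: Thin cork pad let into the deck, 46 mm (dispenser x) by 64 mm (dispenser y), no edge to catch on; the disc rests on it at z = 0.010. Origin at its centre, at dispenser x = -0.047, y = +0.090 or -0.090 (either end of the lane), 24 mm short of the end stop; a disc touching the end stop is still wholly on the pad.
- plug: Steel blanking block fixed in the other end of the lane, 38 x 38 x 14 mm with a small round knob on top (22 mm in all). Origin at the centre of its underside, at dispenser x = -0.047, y = -0.090 or +0.090.
- spool: Thread spool with dark thread and pale flanges, 52 mm across, 62 mm tall, standing to the left of the dispenser; origin at the centre of its underside. Bystander.
- wax: Block of yellow wax, 36 x 56 x 22 mm, lying to the right of the dispenser; origin at the centre of its underside. Bystander.
- awl: Awl with wooden handle, 120 mm long, 25 mm thick, lying behind the dispenser; origin at the centre of its underside. Bystander.
There are look-alikes about, which are no part of the job. Leave any purple look-alike of the disc_4 alone.

How it is judged:
On the way, in this order (a step that is already met when the one before it is completed fails the run):
1. the plunger is pressed fully down and the lowest disc has come out into the lane (value of joint plunger above 0.0205 m and x of disc_1 in the frame of dispenser below -0.036 m), for 0.05 s.
2. the plunger is back up, with the disc lying flat in the lane (value of joint plunger below 0.004 m and x of disc_1 in the frame of dispenser between -0.056 and -0.036 m and height (world z) of disc_1 below 0.013 m), for 0.2 s.
At the end, for the whole second after the job is handed in: The first disc lies flat and still on the cork pad (its centre within 15 mm of the pad's centre), the plunger is up again (within 4 mm), and the other three discs are still in the magazine (within 8 mm of its axis along the dispenser's x) (horizontal distance between disc_1 and cork_pad below 0.015 m and height (world z) of disc_1 below 0.013 m and angle between disc_1's own z axis and vertical below 0.1 rad and linear speed of disc_1 below 0.01 m/s and value of joint plunger below 0.004 m and x of disc_2 in the frame of dispenser between -0.008 and 0.008 m and x of disc_3 in the frame of dispenser between -0.008 and 0.008 m and x of disc_4 in the frame of dispenser between -0.008 and 0.008 m); the robot touches nothing.
It fails at once if a second disc is ejected (x of any of disc_2, disc_3, disc_4 in the frame of dispenser below -0.008 m).
It fails at once if a disc is lifted (height (world z) of disc_1 above 0.018 m or height (world z) of disc_2 above 0.028 m or height (world z) of disc_3 above 0.038 m or height (world z) of disc_4 above 0.048 m).
It fails at once if the spool, the wax block or the awl is disturbed (distance of any of spool, wax, awl from where it was at the start of the episode above 0.015 m).
It also fails if it takes over 45 s, if anything falls off the work surface, if the arm or the gripper's body presses on something with over 40 N, if the wrist force passes 120 N, or if a joint passes its speed limit or range.

### The arm

A 6-joint arm with a two-finger parallel gripper is mounted at the origin on a cart in front of the work surface, level with it; the furniture and walls round the work are solid. World frame = base frame: x ahead of the robot, y to its left, z up, the work surface at z = 0. Lengths are in m, angles in rad, forces in N, time in s.
With the tool pointing down it reaches from about 0.225 to 0.875 m from the base axis. Payload 3.4 kg.
Tool frame: the origin (TCP) lies where the fingers leave the gripper's body, on its centre line; the fingertips stand 73 mm ahead of it and the grasp point (between the pads) lies 54 mm ahead of it (manip.grip_point_offset is the distance from the TCP to the grasp point, in m); z points along the fingers, y is the line along which they close (so a half turn about z gives the same grasp; the last joint's range is limited). The gripper opens to 85 mm and grips with 20 to 120 N. Pads are 22 mm wide; open, the fingers measure 114 mm over their backs; the gripper's body (76 mm by 85 mm) begins 54 mm behind the grasp point. The pads swing forward as they close: fully open they stand 13 mm farther back than shut.
Start: joints at [1.194, 0.276, 1.505, -0, 1.361, -0.121], TCP at [0.145, 0.556, 0.304] pointing down, gripper open.
Joint ranges: [-2.89, 2.89], [-0.75, 2.08], [0.22, 2.7], [-1.18, 4.32], [0.11, 2.71], [-2.7, 2.7]. Speed limits (rad/s): [2.57, 2.57, 3.14, 3.14, 3.14, 3.14].

### API

Orientations are given as a unit quaternion [w, x, y, z].
In Python, from rig import sensors, cams, manip, spotter gives the robot as it stands.
- The arm moves only by the tool drive_tool, never from a script. Its argument "targets" is a list of rows, each a list of 4 numbers: the shift along the world's x, y, z in m, then the turn about the world's z in degrees. In form: [[dx, dy, dz, spin], ...]. A call has exactly 5 rows; each row shifts and turns the commanded pose from where the row before left it; what a row does not reach is not made up. A row lasts 1/8 s, in which the tool goes at most 62.5 mm and 10.7 degrees, less where a joint would pass 70% of its speed; a pose out of reach is approached as far as the arm can. A call is refused whole if a number of a shift passes 0.0625 or a number of a turn 10.7, either way. A call with a gripper value outside its range is refused whole. "jaw" is the finger opening in m, from 0 to 0.0854, set as the call begins (left out, the last holds). The fingers move at their own pace and stop on an object; "force" is the grip in N (left out, the last holds). Time passes only in rows, so rows that do not move let the fingers close, or fill a call up. It gives the time, the measured TCP pose, the force and the opening at its end, in the units of the state.
- sensors.get_state(): the state, without advancing time (a new reading comes with each control period).
- cams.get_image(name): name is "scene" or "side" or "wrist"; returns a dict with "color" (480x640x3 uint8, red, green, blue), "intrinsics" (3x3 intrinsics, pixels), "R" (3x3) and "t" (3): a world point X has camera coordinates R X + t. Camera axes: x right, y down, z forward; pixel columns grow to the right and rows downward; lengths in m; the calibration is good to about 2 mm. A picture is of the moment at which its call begins. There is no depth.
- manip.sign_off(): hands the job in, once; it reports no verdict.
Trained networks look in the newest picture that a camera, given by its name, has taken for a name from the list of things; names that differ only in an ending like _2 or _b are one class to them, and where a whole thing is asked for, a point or a joint stands for the part that bears it (a point fixed in the world has none). Each returns a list of dicts, best first, with "score" (0 to 1); they miss things now and then, are a little off and sometimes report something else, mostly with a low value. They report only what shows in the picture. A call takes as long as a camera call. They do not tell look-alikes from the thing itself.
- spotter.find_in(query, camera): "point" ([x, y, z] in m, in world coordinates, good to about 4 mm: the middle of the surface that is visible of it).
- spotter.landmark_of(query, camera): "point" ([x, y, z] in m, in world coordinates, good to about 4 mm: a listed point, or the origin of a listed thing).
The state is a dict: "clock": time; "qpos": joint angles; "qd": joint speeds; "effort": joint torques, N m; "position": TCP position; "ee_rot": TCP orientation; "contact_force": force on the tool from outside, world axes, zero at the start; "moment": the same for the moment, N m; "width": finger opening in m.
Only numpy, scipy, OpenCV 4.12 (cv2) and the standard library are available. Lean on these libraries where they do the work, as an engineer would, in place of code of your own. Each camera call takes 0.05 s, during which the arm holds its last target. There are 200 camera calls.

## Working session

There is one attempt and no reset: what is moved stays moved. The work goes in short steps, Python scripts to look and compute and a tool call to move; the robot and the scene stay as the last step left them, time stands still between calls to the robot, and variables do not carry over. Pictures are saved under pics/ and viewed, on a budget of 10 in all, crops included, one or two more only if the job needs it, and the job is handed in when it is done.

Besides the shell and the picture viewer there is one more tool, called by a JSON object that holds its "op" and its "data". drive_tool: Moves the arm, as the interface text tells. Its arguments: {"type":"object","properties":{"targets":{"type":"array","items":{"type":"array","items":{"type":"number"}}},"jaw":{"type":"number"},"force":{"type":"number"}},"required":["targets"]}

```bash
mkdir -p pics
cat > h.py <<'E'
import numpy as np,cv2
from rig import sensors,cams,manip,spotter
def proj(im,X):
    c=im["R"]@np.array(X)+im["t"]; p=im["intrinsics"]@c; return p[:2]/p[2]
def ray(im,uv,z):
    d=im["R"].T@np.linalg.inv(im["intrinsics"])@np.array([uv[0],uv[1],1.]); o=-im["R"].T@im["t"]
    return o+d*(z-o[2])/d[2]
def save(im,n): cv2.imwrite("pics/"+n,im["color"][:,:,::-1])
E
python3 - <<'E'
from h import *
for c in ("scene","side"):
    im=cams.get_image(c); save(im,c+"0.png")
    print(c,(-im["R"].T@im["t"]).round(2))
    for q in ("dispenser","lane_mid","plunger_top","cork_pad","plug","disc_4","spool","wax","awl"):
        for r in spotter.landmark_of(q,c)[:3]: print(q,np.round(r["point"],3),round(r["score"],2),proj(im,r["point"]).round())
s=sensors.get_state();print(s)
E
```

```text
scene [ 0.11 -0.44  0.63]
dispenser [0.566 0.047 0.001] 0.8 [307. 278.]
lane_mid [0.523 0.042 0.014] 0.74 [292. 286.]
cork_pad [ 0.534 -0.054  0.01 ] 0.59 [335. 312.]
cork_pad [0.566 0.042 0.029] 0.58 [309. 268.]
cork_pad [0.568 0.047 0.042] 0.18 [307. 260.]
plug [0.506 0.129 0.008] 0.79 [253. 269.]
plug [0.732 0.033 0.001] 0.53 [372. 240.]
plug [0.587 0.22  0.003] 0.39 [256. 231.]
disc_4 [0.427 0.105 0.004] 0.65 [226. 300.]
disc_4 [0.566 0.046 0.04 ] 0.63 [307. 262.]
disc_4 [0.407 0.042 0.001] 0.57 [241. 327.]
spool [0.586 0.219 0.003] 0.68 [255. 232.]
wax [ 0.631 -0.156 -0.001] 0.69 [419. 317.]
wax [0.524 0.043 0.013] 0.21 [292. 286.]
awl [0.732 0.03  0.001] 0.56 [373. 241.]
side [ 0.47 -0.98  0.62]
dispenser [ 0.57   0.041 -0.001] 0.63 [329. 272.]
lane_mid [0.519 0.038 0.008] 0.87 [307. 271.]
plunger_top [0.626 0.053 0.079] 0.48 [353. 236.]
plunger_top [ 0.729  0.029 -0.002] 0.39 [399. 270.]
cork_pad [ 0.534 -0.048  0.007] 0.55 [317. 291.]
plug [0.507 0.129 0.004] 0.69 [299. 253.]
disc_4 [0.429 0.108 0.002] 0.64 [267. 261.]
disc_4 [ 0.41   0.037 -0.   ] 0.49 [259. 278.]
disc_4 [0.569 0.042 0.042] 0.44 [328. 255.]
spool [0.59  0.22  0.001] 0.93 [330. 235.]
wax [ 0.631 -0.154  0.001] 0.72 [371. 319.]
awl [0.73  0.029 0.001] 0.8 [399. 268.]
{'clock': 1.0, 'qpos': array([ 1.19398703e+00,  2.75875772e-01,  1.50486270e+00, -2.98499214e-05,
        1.36070468e+00, -1.20999511e-01]), 'qd': array([-0.00063432,  0.0004522 , -0.00094335,  0.000521  ,  0.00135423,
       -0.00127895]), 'effort': array([-8.29325581e-04, -4.16659498e+01, -2.46102369e+01, -6.78996093e-05,
        2.26863549e-04, -1.02107413e-05]), 'position': array([0.14551821, 0.55631899, 0.30395673]), 'ee_rot': array([3.25608328e-05, 1.27553347e-01, 9.91831708e-01, 6.88488471e-05]), 'contact_force': array([-0.3921525 ,  0.13943058,  0.41665435]), 'moment': array([-0.02510717,  0.00932181, -0.00527877]), 'width': 0.08573195664773678}
```

Run:
```python
import cv2,numpy as np
a=cv2.imread("pics/scene0.png")[190:370,190:450];b=cv2.imread("pics/side0.png")[200:350,220:440]
f=lambda i,w:cv2.resize(i,(w,int(i.shape[0]*w/i.shape[1])),interpolation=cv2.INTER_CUBIC)
a=f(a,400);b=f(b,400)
cv2.imwrite("pics/ab.png",np.vstack([a,b]))
```

```text
(no output)
```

View pics/ab.png

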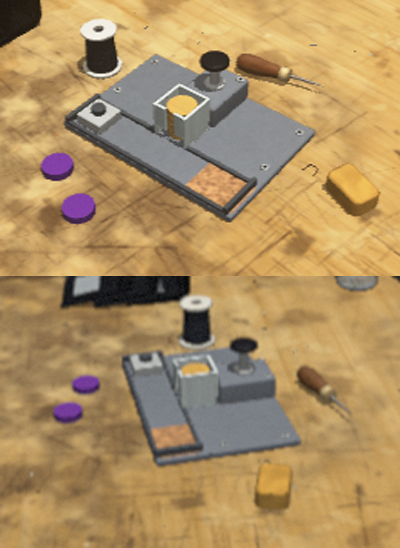

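Scene crop: the cork pad is in the right (-y) end at about (334,308) and the plug is in the left end at (253,269). Two purple discs on the bench at (226,300) and (241,327) are look-alikes, so I'll leave them alone. The yellow disc stack is in the tower at (307,262). The landmarks agree on a yaw of about 0.15, an origin of about (0.567, 0.045) and a plunger position of about (0.628, 0.054). I'll close the jaws and go above the plunger.

{"op": "drive_tool", "data": {"targets": [[0.032, -0.0335, 0, 8], [0.032, -0.0335, 0, 8], [0.032, -0.0335, 0, 7.4], [0.032, -0.0335, 0, 0], [0.032, -0.0335, 0, 0]], "jaw": 0, "force": 30}}

```text
clock: 1.62
position: [0.3064, 0.3877, 0.3041]
ee_rot: [0.0, -0.076, 0.997, 0.0]
contact_force: [-0.2, 0.3, 0.9]
width: -0.0004
```

{"op": "drive_tool", "data": {"targets": [[0.032, -0.0335, 0, 0], [0.032, -0.0335, 0, 0], [0.032, -0.0335, 0, 0], [0.032, -0.0335, 0, 0], [0.032, -0.0335, 0, 0]]}}

```text
clock: 2.25
position: [0.4665, 0.2201, 0.3041]
ee_rot: [0.0, -0.076, 0.997, 0.0]
contact_force: [0.3, 0.3, -0.2]
width: -0.0003
```

{"op": "drive_tool", "data": {"targets": [[0.032, -0.0335, -0.01, 0], [0.032, -0.0335, -0.02, 0], [0.032, -0.0335, -0.03, 0], [0.032, -0.0335, -0.02, 0], [0.032, -0.0335, -0.01, 0]]}}

```text
clock: 2.88
position: [0.6259, 0.0526, 0.2124]
ee_rot: [-0.001, -0.076, 0.997, 0.0]
contact_force: [0.2, 0.0, -0.1]
width: -0.0005
```

Run:
```python
from h import *
P=sensors.get_state()["position"];print(P)
ims=[]
for c in ("scene","side","wrist"):
    im=cams.get_image(c); save(im,c+"1.png"); tip=P-[0,0,.073]
    print(c,"tip",proj(im,tip).round())
    for q in ("dispenser","plunger_top","cork_pad","plug"):
        for r in spotter.landmark_of(q,c)[:1]: print(q,np.round(r["point"],3),round(r["score"],2),proj(im,r["point"]).round())
    if c!="wrist":
        u,v=proj(im,[.6,.04,.08]).astype(int); ims.append(cv2.resize(im["color"][v-75:v+75,u-75:u+75,::-1],(400,400),interpolation=cv2.INTER_CUBIC))
    else: ims.append(cv2.resize(im["color"][:,:,::-1],(400,300)))
cv2.imwrite("pics/c1.png",cv2.resize(np.vstack([np.hstack(ims[:2]),np.hstack([ims[2],ims[2]*0])]),(686,600)))
```

```text
[0.62592222 0.05260011 0.21243301]
scene tip [328. 201.]
dispenser [0.565 0.043 0.   ] 0.86 [308. 279.]
plunger_top [0.628 0.054 0.077] 0.66 [328. 228.]
plug [0.51  0.129 0.012] 0.87 [254. 267.]
side tip [353. 212.]
plunger_top [0.626 0.055 0.079] 0.74 [353. 236.]
cork_pad [ 0.531 -0.053  0.009] 0.58 [316. 292.]
plug [0.506 0.131 0.008] 0.75 [299. 251.]
wrist tip [310. 311.]
plunger_top [0.627 0.053 0.081] 0.7 [311. 263.]
cork_pad [ 0.529 -0.052  0.011] 0.97 [180.  67.]
plug [0.585 0.212 0.001] 0.66 [521. 203.]
```

View pics/c1.png

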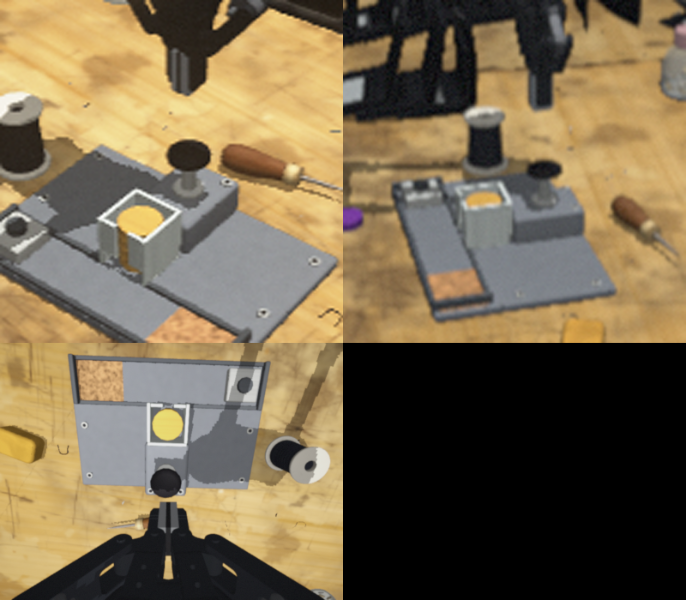

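The fingertips sit over the cap: the tip projects to (328,201) and the cap is at (328,228) in the scene view. The wrist view shows the lane, with the cork pad at its -y end. Next I descend and press slowly.

{"op": "drive_tool", "data": {"targets": [[0.001, 0.001, -0.02, 0], [0.001, 0, -0.015, 0], [0, 0, -0.01, 0], [0, 0, -0.005, 0], [0, 0, -0.005, 0]]}}

```text
clock: 4.25
position: [0.6278, 0.0547, 0.1589]
ee_rot: [0.0, -0.076, 0.997, -0.0]
contact_force: [0.1, -0.6, 0.5]
width: -0.0001
```

{"op": "drive_tool", "data": {"targets": [[0, 0, -0.004, 0], [0, 0, -0.004, 0], [0, 0, -0.004, 0], [0, 0, -0.004, 0], [0, 0, -0.004, 0]]}}

```text
clock: 4.88
position: [0.6277, 0.0548, 0.1412]
ee_rot: [0.001, -0.076, 0.997, -0.0]
contact_force: [-3.8, -0.6, 12.5]
width: 0.0001
```

{"op": "drive_tool", "data": {"targets": [[0, 0, -0.004, 0], [0, 0, -0.004, 0], [0, 0, -0.003, 0], [0, 0, -0.002, 0], [0, 0, 0, 0]]}}

```text
clock: 5.5
position: [0.6276, 0.0548, 0.1286]
ee_rot: [0.001, -0.076, 0.997, -0.0]
contact_force: [-4.4, -0.4, 12.7]
width: -0.0002
```

{"op": "drive_tool", "data": {"targets": [[0, 0, -0.001, 0], [0, 0, -0.001, 0], [0, 0, 0, 0], [0, 0, 0, 0], [0, 0, 0, 0]]}}

```text
clock: 6.12
position: [0.6276, 0.0548, 0.1286]
ee_rot: [0.001, -0.076, 0.997, -0.0]
contact_force: [-7.8, 0.1, 23.0]
width: 0.0002
```

The arm has stopped moving and the force has risen to 23 N, so the plunger is on its rigid stop. Now I raise slowly at first, then up clear.

{"op": "drive_tool", "data": {"targets": [[0, 0, 0.003, 0], [0, 0, 0.005, 0], [0, 0, 0.006, 0], [0, 0, 0.006, 0], [0, 0, 0.006, 0]]}}

```text
clock: 6.75
position: [0.6277, 0.0548, 0.1503]
ee_rot: [0.0, -0.076, 0.997, 0.0]
contact_force: [-0.3, -0.0, 4.5]
width: -0.0003
```

{"op": "drive_tool", "data": {"targets": [[0, 0, 0.01, 0], [0, 0, 0.02, 0], [0, 0, 0.03, 0], [0, 0, 0.02, 0], [0, 0, 0, 0]]}}

```text
clock: 7.38
position: [0.6283, 0.0549, 0.2315]
ee_rot: [0.002, -0.076, 0.997, -0.0]
contact_force: [0.4, -0.1, 0.5]
width: 0.0
```

Run:
```python
from h import *
print(sensors.get_state()["position"],sensors.get_state()["contact_force"])
ims=[]
for c in ("scene","side","wrist"):
    im=cams.get_image(c); save(im,c+"2.png")
    for q in ("disc_1","plunger_top","cork_pad","lane_mid","plug"):
        for r in spotter.landmark_of(q,c)[:3]: print(c,q,np.round(r["point"],3),round(r["score"],2),proj(im,r["point"]).round())
    if c!="wrist":
        u,v=proj(im,[.57,.04,.03]).astype(int); ims.append(cv2.resize(im["color"][v-75:v+75,u-75:u+75,::-1],(400,400),interpolation=cv2.INTER_CUBIC))
    else: ims.append(cv2.resize(im["color"][:,:,::-1],(400,300)))
cv2.imwrite("pics/c2.png",cv2.resize(np.vstack([np.hstack(ims[:2]),np.hstack([ims[2],ims[2]*0])]),(686,600)))
```

```text
[0.62826655 0.05485756 0.2314587 ] [ 0.36525165 -0.06102048  0.53865186]
scene disc_1 [ 0.407  0.04  -0.002] 0.68 [242. 328.]
scene disc_1 [0.426 0.103 0.003] 0.63 [227. 301.]
scene disc_1 [0.523 0.04  0.015] 0.58 [292. 286.]
scene plunger_top [0.624 0.053 0.077] 0.64 [327. 229.]
scene cork_pad [ 0.534 -0.05   0.013] 0.68 [333. 310.]
scene plug [0.51  0.132 0.011] 0.77 [253. 267.]
side disc_1 [ 0.408  0.037 -0.001] 0.61 [258. 278.]
side disc_1 [0.524 0.04  0.01 ] 0.51 [309. 269.]
side disc_1 [0.568 0.041 0.033] 0.5 [328. 259.]
side plunger_top [0.625 0.056 0.078] 0.74 [352. 236.]
side cork_pad [ 0.531 -0.047  0.009] 0.75 [315. 290.]
side lane_mid [0.518 0.035 0.01 ] 0.7 [306. 270.]
side plug [0.504 0.13  0.009] 0.67 [298. 251.]
side plug [ 0.534 -0.052  0.01 ] 0.37 [317. 291.]
wrist disc_1 [0.526 0.038 0.007] 0.95 [313.  83.]
wrist disc_1 [0.568 0.04  0.035] 0.69 [306. 145.]
wrist plunger_top [0.629 0.055 0.079] 0.85 [315. 253.]
wrist cork_pad [ 0.526 -0.049  0.011] 0.56 [191.  62.]
wrist plug [0.509 0.131 0.012] 0.67 [445.  79.]
```

View pics/c2.png

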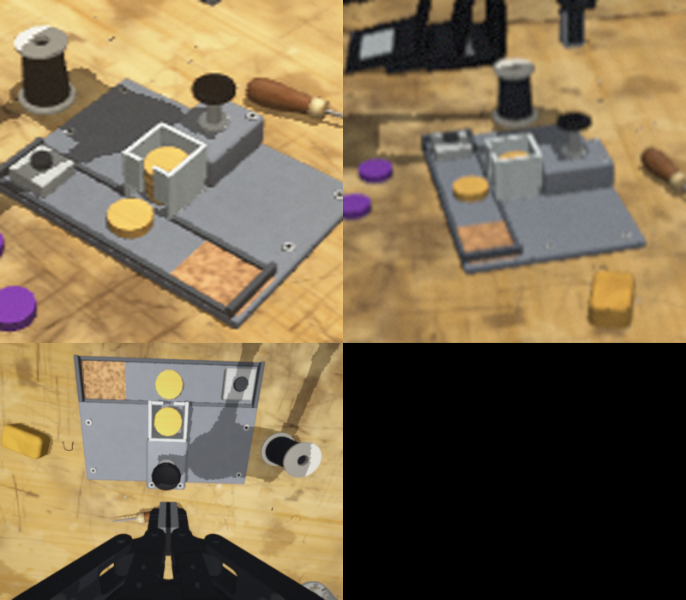

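The disc lies flat in the lane at wrist (313,83), about (0.524, 0.039). The plunger is back up and three discs remain in the tower. Next I move to the plug side of the disc, at lane y of about +0.044, which is world (0.513, 0.083).

{"op": "drive_tool", "data": {"targets": [[-0.023, 0.0056, 0, 0], [-0.023, 0.0056, 0, 0], [-0.023, 0.0056, 0, 0], [-0.023, 0.0056, 0, 0], [-0.023, 0.0056, 0, 0]]}}

```text
clock: 8.9
position: [0.5118, 0.083, 0.2301]
ee_rot: [0.0, -0.076, 0.997, 0.0]
contact_force: [0.5, -1.0, -0.1]
width: -0.0004
```

{"op": "drive_tool", "data": {"targets": [[0, 0, -0.03, 0], [0, 0, -0.04, 0], [0, 0, -0.03, 0], [0, 0, -0.018, 0], [0, 0, 0, 0]]}}

```text
clock: 9.52
position: [0.5116, 0.0828, 0.1108]
ee_rot: [-0.002, -0.076, 0.997, 0.0]
contact_force: [0.5, -0.1, -0.2]
width: -0.0002
```

Run:
```python
from h import *
P=sensors.get_state()["position"];print(P)
ims=[]
for c in ("scene","side","wrist"):
    im=cams.get_image(c); save(im,c+"3.png"); print(c,"tip",proj(im,P-[0,0,.073]).round())
    if c!="wrist":
        u,v=proj(im,[.53,.06,.03]).astype(int); ims.append(cv2.resize(im["color"][v-60:v+60,u-60:u+60,::-1],(400,400),interpolation=cv2.INTER_CUBIC))
    else: ims.append(cv2.resize(im["color"][:,:,::-1],(400,300)))
cv2.imwrite("pics/c3.png",cv2.resize(np.vstack([np.hstack(ims[:2]),np.hstack([ims[2],ims[2]*0])]),(686,600)))
```

```text
[0.51162123 0.08277547 0.11082363]
scene tip [271. 268.]
side tip [302. 250.]
wrist tip [315. 308.]
```

View pics/c3.png

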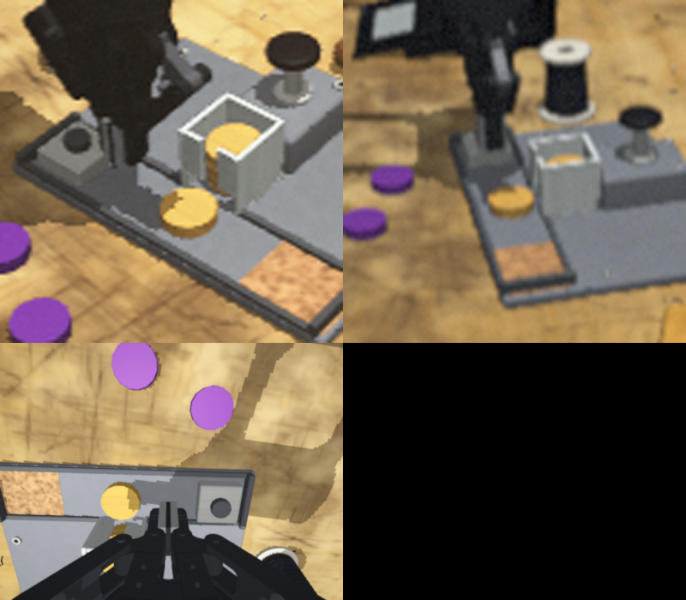

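The fingertips are between the disc and the plug, in the middle of the lane: in the wrist view the disc is left of the tips and the plug right. I lower to about 4 mm above the deck.

{"op": "drive_tool", "data": {"targets": [[0.001, 0, -0.008, 0], [0, 0, -0.008, 0], [0, 0, -0.005, 0], [0, 0, -0.002, 0], [0, 0, 0, 0]]}}

```text
clock: 10.3
position: [0.5134, 0.0828, 0.0887]
ee_rot: [-0.0, -0.076, 0.997, 0.0]
contact_force: [-0.2, -0.6, -0.4]
width: 0.0002
```

{"op": "drive_tool", "data": {"targets": [[0.0015, -0.01, 0, 0], [0.0015, -0.01, 0, 0], [0.0015, -0.01, 0, 0], [0.0015, -0.01, 0, 0], [0.0015, -0.01, 0, 0]]}}

```text
clock: 10.92
position: [0.5211, 0.032, 0.089]
ee_rot: [0.0, -0.076, 0.997, 0.0]
contact_force: [-0.5, 1.1, 0.6]
width: 0.0002
```

{"op": "drive_tool", "data": {"targets": [[0.0015, -0.01, -0.001, 0], [0.0015, -0.01, -0.001, 0], [0.0015, -0.01, 0, 0], [0.0012, -0.008, 0, 0], [0.0006, -0.004, 0, 0]]}}

```text
clock: 11.55
position: [0.5274, -0.0098, 0.0869]
ee_rot: [0.0, -0.076, 0.997, 0.0]
contact_force: [-0.5, 0.8, -0.1]
width: -0.0003
```

Run:
```python
from h import *
P=sensors.get_state()["position"];print(P)
ims=[]
for c in ("scene","side","wrist"):
    im=cams.get_image(c); save(im,c+"4.png")
    for q in ("disc_1","cork_pad","lane_mid","plug"):
        for r in spotter.landmark_of(q,c)[:3]: print(c,q,np.round(r["point"],3),round(r["score"],2),proj(im,r["point"]).round())
    if c!="wrist":
        u,v=proj(im,[.53,-.01,.03]).astype(int); ims.append(cv2.resize(im["color"][v-60:v+60,u-60:u+60,::-1],(400,400),interpolation=cv2.INTER_CUBIC))
    else: ims.append(cv2.resize(im["color"][:,:,::-1],(400,300)))
cv2.imwrite("pics/c4.png",cv2.resize(np.vstack([np.hstack(ims[:2]),np.hstack([ims[2],ims[2]*0])]),(686,600)))
```

```text
[ 0.52740584 -0.00976712  0.08690129]
scene disc_1 [ 0.537 -0.033  0.015] 0.89 [327. 303.]
scene disc_1 [ 0.41   0.039 -0.   ] 0.84 [243. 327.]
scene disc_1 [0.43  0.106 0.003] 0.59 [228. 299.]
scene cork_pad [ 0.535 -0.05   0.006] 0.93 [334. 312.]
scene lane_mid [0.523 0.044 0.013] 0.9 [291. 285.]
scene plug [0.512 0.128 0.011] 0.78 [256. 267.]
side disc_1 [ 0.533 -0.036  0.01 ] 0.76 [316. 287.]
side disc_1 [ 0.427  0.108 -0.002] 0.67 [266. 262.]
side disc_1 [ 0.409  0.037 -0.002] 0.54 [258. 278.]
side cork_pad [ 0.535 -0.036  0.01 ] 0.62 [317. 287.]
side cork_pad [ 0.532 -0.051  0.01 ] 0.57 [316. 291.]
side lane_mid [0.521 0.033 0.01 ] 0.86 [308. 271.]
side plug [0.507 0.13  0.009] 0.4 [299. 251.]
wrist disc_1 [0.408 0.038 0.003] 0.89 [489.  37.]
wrist disc_1 [0.431 0.108 0.003] 0.89 [641. 128.]
wrist disc_1 [ 0.534 -0.039  0.008] 0.79 [248. 311.]
wrist cork_pad [ 0.525 -0.049  0.01 ] 0.69 [227. 291.]
wrist lane_mid [0.515 0.042 0.011] 0.87 [431. 302.]
wrist plug [0.512 0.129 0.009] 0.78 [617. 318.]
```

View pics/c4.png

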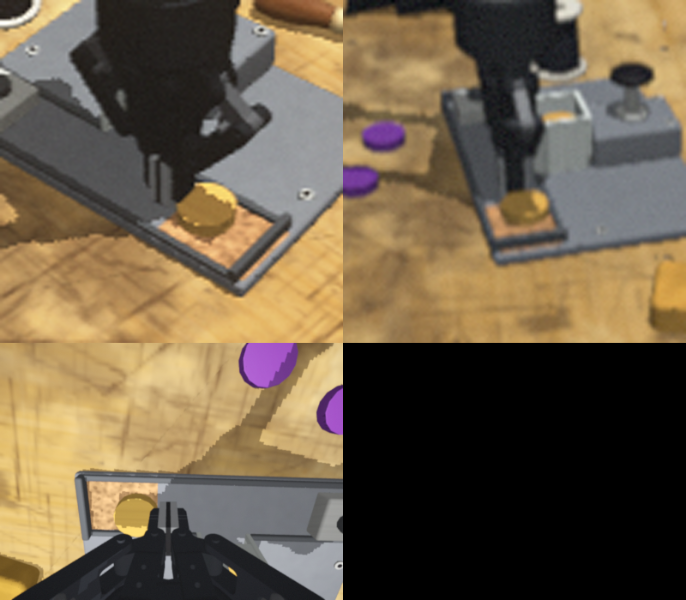

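The disc is partly on the pad, with its centre at about (0.535, -0.036) against the pad's (0.532, -0.051). I push 14 mm more.

{"op": "drive_tool", "data": {"targets": [[0.0006, -0.004, 0, 0], [0.0006, -0.004, 0, 0], [0.0004, -0.003, 0, 0], [0.0003, -0.002, 0, 0], [0.0001, -0.001, 0, 0]]}}

```text
clock: 12.92
position: [0.5293, -0.0234, 0.0869]
ee_rot: [-0.0, -0.076, 0.997, 0.0]
contact_force: [-0.4, 0.0, -0.5]
width: -0.0001
```

{"op": "drive_tool", "data": {"targets": [[-0.0006, 0.004, 0, 0], [-0.0015, 0.01, 0, 0], [-0.001, 0.007, 0.01, 0], [0, 0, 0.04, 0], [0, 0, 0.05, 0]]}}

```text
clock: 13.55
position: [0.5254, -0.0013, 0.1877]
ee_rot: [-0.001, -0.077, 0.997, 0.0]
contact_force: [1.3, -0.3, 0.4]
width: -0.0
```

{"op": "drive_tool", "data": {"targets": [[-0.01, 0, 0.03, 0], [-0.04, 0, 0.03, 0], [-0.05, 0, 0, 0], [-0.03, 0, 0, 0], [0, 0, 0, 0]]}}

```text
clock: 14.18
position: [0.3938, -0.0014, 0.2476]
ee_rot: [0.0, -0.076, 0.997, 0.0]
contact_force: [0.6, -0.9, -0.3]
width: -0.0001
```

Run:
```python
from h import *
s=sensors.get_state();print(s["position"],s["contact_force"])
ims=[]
for c in ("scene","side","wrist"):
    im=cams.get_image(c); save(im,c+"5.png")
    for q in ("disc_1","cork_pad","plunger_top","spool","wax","awl"):
        for r in spotter.landmark_of(q,c)[:4]:
            if r["score"]>.5: print(c,q,np.round(r["point"],3),round(r["score"],2))
    if c!="wrist":
        u,v=proj(im,[.56,0.01,.03]).astype(int); ims.append(cv2.resize(im["color"][v-65:v+65,u-65:u+65,::-1],(400,400),interpolation=cv2.INTER_CUBIC))
    else: ims.append(cv2.resize(im["color"][:,:,::-1],(400,300)))
cv2.imwrite("pics/c5.png",cv2.resize(np.vstack([np.hstack(ims[:2]),np.hstack([ims[2],ims[2]*0])]),(686,600)))
```

```text
[ 0.39377813 -0.00144483  0.24761911] [ 0.59088344 -0.87038218 -0.3274082 ]
scene disc_1 [0.406 0.042 0.003] 0.82
scene disc_1 [0.568 0.043 0.032] 0.65
scene disc_1 [ 0.536 -0.047  0.012] 0.64
scene disc_1 [0.428 0.104 0.004] 0.56
scene cork_pad [ 0.535 -0.051  0.009] 0.89
scene plunger_top [0.627 0.051 0.076] 0.72
scene wax [ 0.63  -0.157  0.001] 0.96
scene awl [0.727 0.033 0.004] 0.96
side disc_1 [ 0.407  0.038 -0.   ] 0.63
side disc_1 [ 0.428  0.107 -0.004] 0.57
side plunger_top [0.627 0.054 0.08 ] 0.67
side wax [ 0.633 -0.154  0.001] 0.74
side awl [0.728 0.025 0.003] 0.67
wrist disc_1 [ 0.411  0.038 -0.   ] 0.95
wrist disc_1 [ 0.538 -0.052  0.007] 0.9
wrist disc_1 [0.431 0.103 0.002] 0.78
wrist cork_pad [ 0.526 -0.05   0.012] 0.63
wrist spool [ 0.588  0.216 -0.   ] 0.57
wrist wax [ 0.627 -0.155 -0.003] 0.82
```

View pics/c5.png

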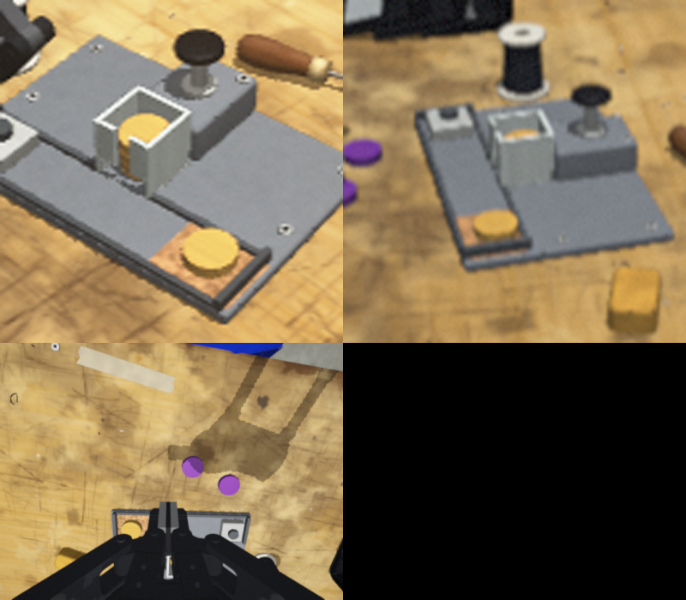

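The disc lies flat on the cork in both views, its centre about 5 mm from the pad's. The plunger is up at z 0.078, the bystanders are unmoved and the arm is clear. I'm handing in.

```bash
python3 -c "
from rig import manip; print(manip.sign_off())"
```

```text
the job is handed in; nothing more can be done
None
```

I pressed the plunger once to its rigid stop, where the force rose to 23 N, and let it come back up. One brass disc came out, and I pushed it with the closed fingertips along the lane onto the cork pad at the right (-y) end. I then drew the arm back clear and handed the job in at about 14 s on the robot's clock. No verdict is reported.

Last checks before handing in:
- **Disc:** it looks flat and wholly on the pad. Its centre measured about (0.537, -0.050) against the pad's (0.533, -0.050), an offset of about 5 mm where 15 mm is allowed.
- **Plunger and magazine:** the plunger is up, with its top at z of about 0.078. In the pictures the other discs are still in the magazine, and no second disc is in the lane.
- **Bystanders:** the spool, wax block and awl are where they were, within the networks' error. I did not touch the purple look-alikes.
- **Disagreements:** the wrist camera put the pad's x about 9 mm less than the scene camera did, which is more than the stated 4 mm. The side camera's network did not report the disc on the pad in the last look, though it shows clearly in that picture.

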